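# Find the empty bay of a flap-covered courier crate and stow a tube carrier in it

### The job

The blue courier crate has three bays under grey inward-swinging flaps; two bays are already packed and one is empty, and you cannot see which. Before touching the ivory tube carrier, press the flaps down to feel which bay is empty and push that bay's flap well down (more than 60 degrees). Then lower the carrier, without dropping it, into that bay so that it stands upright on the bay's floor, let go, and leave the other things on the bench where they are.

Things in the scene. Friction and masses are not known exactly. Their poses are not given: they have to be found in the camera images.
- crate: Blue crate, fixed to the bench, outside 196 x 218 x 68 mm (x, y, z). Origin: centre of its underside. Three bays side by side along its x, 64 mm apart, each 60 mm wide (x) and 210 mm long (y); walls 4 mm; bay floor 8 mm, rim 68 mm above the bench. A grey flap closes each bay (see the flap joints). In a packed bay a 0.35 kg box, 46 mm high and 48 mm wide, stands under the flap.
- bay1 (a point): Centre of the mouth of bay 1 (the -x bay of the crate), level with the crate's rim; same axes as the crate.
- bay2 (a point): Centre of the mouth of bay 2 (the middle bay of the crate), level with the crate's rim; same axes as the crate.
- bay3 (a point): Centre of the mouth of bay 3 (the +x bay of the crate), level with the crate's rim; same axes as the crate.
- flap1 (a joint): Angle (rad) of bay 1's grey flap (56 x 207 x 3 mm, top 67 mm above bench): 0 closed, 1.5 hanging on the bay's +x wall. Hinged 28 mm to +x of the bay's middle; press at the yellow patch, 14 mm to -x of it. 1 to 4 N moves it down; no spring, it stays where left. Packed bay: stops hard at about 0.2 (free edge 10 mm down). Empty: swings all the way.
- flap2 (a joint): Angle (rad) of bay 2's grey flap (56 x 207 x 3 mm, top 67 mm above bench): 0 closed, 1.5 hanging on the bay's +x wall. Hinged 28 mm to +x of the bay's middle; press at the yellow patch, 14 mm to -x of it. 1 to 4 N moves it down; no spring, it stays where left. Packed bay: stops hard at about 0.2 (free edge 10 mm down). Empty: swings all the way.
- flap3 (a joint): Angle (rad) of bay 3's grey flap (56 x 207 x 3 mm, top 67 mm above bench): 0 closed, 1.5 hanging on the bay's +x wall. Hinged 28 mm to +x of the bay's middle; press at the yellow patch, 14 mm to -x of it. 1 to 4 N moves it down; no spring, it stays where left. Packed bay: stops hard at about 0.2 (free edge 10 mm down). Empty: swings all the way.
- carrier: Ivory analyser tube carrier standing upright on the bench, 32 x 188 x 78 mm (x, y, z), 70 to 130 g, the only such carrier on the bench. Origin: centre of its underside; its long axis is y, z up. Its body reaches from y = -87 to +94 mm. Pinch across its thickness (its x) near the top. Standing in a bay it shows about 18 mm above the rim, and may point either way along the bay.
- blue_rack: Black tube rack with blue-capped tubes, 112 x 215 x 113 mm, bystander. Origin: centre of its underside.
- glasses: Black safety glasses, 175 x 146 x 48 mm, bystander. Origin: centre of the underside.
- mouse: Black computer mouse, 60 x 108 x 34 mm, bystander. Origin: centre of the underside.
- pen: Black marker pen lying on the bench, 116 mm long, 16 mm thick, bystander. Origin: centre of the underside.

How it is judged:
On the way:
1. the empty bay is found: its flap is pushed down by more than 60 degrees while the carrier is still where it stood (within 3 cm) (value of joint any of flap1, flap2, flap3 above 1.05 rad and distance of carrier from where it was at the start of the episode below 0.03 m), for 0.1 s.
At the end, for the whole second after the job is handed in: The carrier stands in a bay of the crate: its underside within 12 mm of the crate's underside level (the bay floor is at 8 mm), its origin within 100 mm in the crate's x and 30 mm in y of the crate's centre, upright within 0.12 rad, along the bay within 0.25 rad, released and at rest (x of carrier in the frame of crate between -0.1 and 0.1 m and y of carrier in the frame of crate between -0.03 and 0.03 m and z of carrier in the frame of crate below 0.012 m and angle between carrier's own z axis and vertical below 0.12 rad and angle between the y axis of carrier and the y axis of crate, either way round below 0.25 rad and linear speed of carrier below 0.02 m/s); the robot touches nothing.
It fails at once if the rack, glasses, mouse or pen is moved more than 3 cm (distance of any of blue_rack, glasses, mouse, pen from where it was at the start of the episode above 0.03 m).
It fails at once if the carrier is dropped into the crate (faster than 0.6 m/s below 60 mm inside it) (x of carrier in the frame of crate between -0.1 and 0.1 m and y of carrier in the frame of crate between -0.03 and 0.03 m and z of carrier in the frame of crate below 0.06 m and linear speed of carrier above 0.6 m/s).
It also fails if it takes over 58 s, if anything falls off the work surface, if the arm or the gripper's body presses on something with over 40 N, if the wrist force passes 120 N, or if a joint passes its speed limit or range.

### The arm

A 7-joint arm with a two-finger parallel gripper is mounted at the origin on the work surface; the furniture and walls round the work are solid. World frame = base frame: x ahead of the robot, y to its left, z up, the work surface at z = 0. Lengths are in m, angles in rad, forces in N, time in s.
With the tool pointing down it reaches from about 0.35 to 0.9 m from the base axis. Payload 8.1 kg.
Tool frame: the origin (TCP) lies on the centre line of the jaws, within the pads' length; the fingertips stand 14 mm ahead of it and the grasp point (between the pads) lies 5 mm behind it; z points along the fingers, y is the line along which they close (so a half turn about z gives the same grasp; the last joint's range is limited). The gripper opens to 85 mm and grips with 20 to 120 N. Pads are 22 mm wide; open, the fingers measure 114 mm over their backs; the gripper's body (76 mm by 85 mm) begins 54 mm behind the grasp point. The pads swing forward as they close: fully open they stand 13 mm farther back than shut.
Start: joints at [1.011, 0.434, 0.025, 1.573, -0.012, 1.134, -0.075], TCP at [0.276, -0.561, 0.245] pointing down, gripper open.
Joint ranges: [-2.62, 2.62], [-0.44, 2.09], [-1.27, 1.32], [0.08, 2.57], [-1.32, 4.46], [0.12, 2], [-2.74, 2.74]. Speed limits (rad/s): [2.22, 2.22, 3.01, 3.01, 3.14, 3.14, 3.14].

### API

Orientations are given as a unit quaternion [x, y, z, w].
In Python, from rig import state, camera, camera_params, hand_in gives the robot as it stands.
- The arm moves only by the shell command python3 -m jog 'ROWS' [OPENING] [FORCE]. ROWS is JSON, a list that holds one entry, the list of rows, each a list of 4 numbers: the shift along the world's x, y, z in mm, then the turn about the world's z in degrees. A call has 1 to 12 rows; each row is the pose to reach, as a shift and turn from the pose commanded when the call began; what a row does not reach only later rows make up. A row lasts 1/8 s, in which the tool goes at most 62.5 mm and 10.7 degrees, less where a joint would pass 70% of its speed; a pose out of reach is approached as far as the arm can. A call with a gripper value outside its range is refused whole. OPENING is the opening, from -1 (shut) to 1 (fully open), set as the call begins (- or left out, the last holds). The fingers move at their own pace and stop on an object; FORCE is the grip in N (left out, the last holds). Time passes only in rows, so rows that repeat a pose let the fingers close. It gives the time, the measured TCP pose, the force, the opening and the grip force at its end, in the units of the state.
- state(): the state, without advancing time (a new reading comes with each control period).
- camera(name): name is "scene" or "top" or "wrist"; returns the picture (384x512x3 uint8, blue, green, red); there is no depth.
- camera_params(name): a dict with "vfov" (degrees; the focal length in pixels is half the picture's height over the tangent of half this angle, whatever the lens; pixels are square), "cx", "cy" (the principal point, pixels), "world_to_cam" (4x4, takes a point from world to camera coordinates); the wrist camera has in their place "hand_eye" (4x4, takes a point from camera to tool coordinates, whose origin is the TCP and whose axes are the flange's). Camera axes: x right, y down, z forward; pixel columns grow to the right and rows downward; lengths in m; the calibration is good to about 2 mm. A picture is of the moment at which its call begins: read the wrist's pose just before it. camera_params takes no time and is no camera call.
- hand_in(): hands the job in; it is judged then, once.
The state is a dict: "time_s": time; "qpos": joint angles; "qd": joint speeds; "joint_efforts": joint torques, N m; "tcp_pos": TCP position; "ee_rot": TCP orientation; "contact_force": force on the tool from outside, world axes, zero at the start; "moment": the same for the moment, N m; "finger_gap": finger opening in m; "grasp_force": force on a finger pad.
Only numpy, scipy, OpenCV 4.12 (cv2) and the standard library are available. Lean on these libraries where they do the work, as an engineer would, in place of code of your own. Each camera call takes 0.05 s, during which the arm holds its last target. There are 200 camera calls.

## Working session

There is one attempt and no reset: what is moved stays moved. The work goes in short steps, Python scripts to look and compute and a shell command to move; the robot and the scene stay as the last step left them, time stands still between calls to the robot, and variables do not carry over. Pictures are saved under pics/ and viewed, at most 10 in all, crops included, and the job is handed in when it is done.

```bash
mkdir -p pics; cat > h.py <<'E'
import numpy as np,cv2
from rig import state,camera,camera_params
def ray(n,u,v,z):
    p=camera_params(n);f=192/np.tan(np.radians(p["vfov"])/2)
    T=np.linalg.inv(np.array(p["world_to_cam"]))
    d=T[:3,:3]@np.array([(u-p["cx"])/f,(v-p["cy"])/f,1]);o=T[:3,3]
    return o+d*(z-o[2])/d[2]
E
python3 - <<'E'
from h import *
for n in("scene","top"):
    p=camera_params(n);print(n,{k:(np.round(v,3).tolist()) for k,v in p.items()})
    cv2.imwrite(f"pics/{n}0.png",camera(n))
s=state();print(s["tcp_pos"],s["ee_rot"],s["finger_gap"],s["contact_force"],s["time_s"])
E
```

```text
scene {'vfov': 42.767, 'cx': 253.202, 'cy': 202.952, 'world_to_cam': [[0.489, -0.872, -0.008, -0.208], [-0.469, -0.255, -0.845, 0.294], [0.735, 0.417, -0.534, 0.928], [0.0, 0.0, 0.0, 1.0]]}
top {'vfov': 48.503, 'cx': 258.751, 'cy': 194.072, 'world_to_cam': [[0.027, -1.0, -0.008, 0.034], [-0.994, -0.026, -0.105, 0.466], [0.105, 0.011, -0.994, 1.141], [0.0, 0.0, 0.0, 1.0]]}
[ 0.27545445 -0.56054955  0.24460219] [ 9.74037806e-01  2.26384331e-01 -2.03013854e-04 -6.68392706e-04] 0.08515248515853177 [-0.23928616  0.5509611  -0.15312793] 0.1
```

```bash
ls; python3 -c "
import cv2;a=cv2.imread('pics/top0.png');cv2.imwrite('pics/top0b.png',cv2.resize(a,(800,600),interpolation=cv2.INTER_CUBIC))"
```

```text
h.py
pics
```

View pics/top0.png

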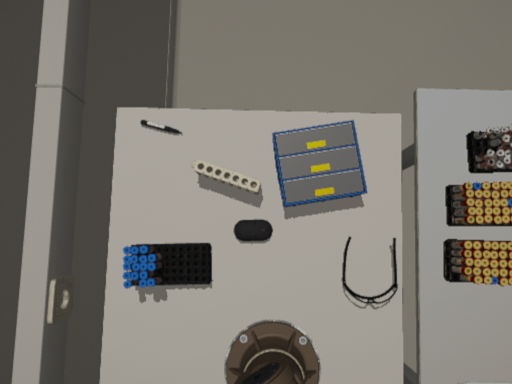

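View pics/scene0.png

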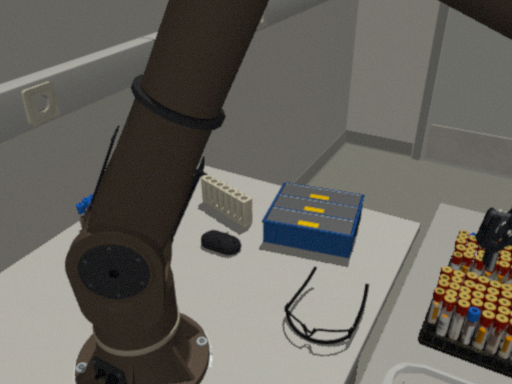

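Top view: the crate has its yellow patches near (316,145), (320,168) and (324,191). The carrier runs from (195,166) to (260,187), with the mouse at (253,230), pen at (160,127), rack at (170,265) and glasses at (370,270). Next I measure with masks.

```bash
python3 - <<'E'
from h import *
im=cv2.imread("pics/top0.png");hsv=cv2.cvtColor(im,cv2.COLOR_BGR2HSV)
def cc(m,roi,amin):
    k=np.zeros_like(m);x0,y0,x1,y1=roi;k[y0:y1,x0:x1]=m[y0:y1,x0:x1]
    c,_=cv2.findContours(k,cv2.RETR_EXTERNAL,cv2.CHAIN_APPROX_NONE)
    return [x for x in c if cv2.contourArea(x)>amin]
def rep(name,c,z):
    P=np.array([ray("top",u,v,z)[:2] for u,v in c.reshape(-1,2)]).astype(np.float32)
    r=cv2.minAreaRect(P);print(name,np.round(cv2.boxPoints(r),4).tolist(),"c",np.round(r[0],4),"s",np.round(r[1],4),"a",round(r[2],1))
yel=cv2.inRange(hsv,(20,120,120),(35,255,255))
for c in cc(yel,(270,110,370,210),8): rep("patch",c,.067)
blue=cv2.inRange(hsv,(100,110,30),(125,255,255))
for c in cc(blue,(262,110,375,215),60): rep("crate",c,.068)
iv=cv2.inRange(hsv,(12,25,120),(35,120,255))
for c in cc(iv,(185,145,270,205),40): rep("carrier",c,.078)
a=cv2.resize(im[110:215,185:375],None,fx=4.2,fy=4.2,interpolation=cv2.INTER_CUBIC);cv2.imwrite("pics/crop1.png",a)
E
```

```text
patch [[0.4603999853134155, -0.10270000249147415], [0.46939998865127563, -0.1518000066280365], [0.4860000014305115, -0.14880000054836273], [0.4771000146865845, -0.09969999641180038]] c [ 0.4732 -0.1258] s [0.0169 0.0499] a 10.3
patch [[0.5235999822616577, -0.09139999747276306], [0.5325999855995178, -0.14030000567436218], [0.5490000247955322, -0.13729999959468842], [0.5400000214576721, -0.08839999884366989]] c [ 0.5363 -0.1143] s [0.0167 0.0498] a 10.3
patch [[0.5864999890327454, -0.08009999990463257], [0.5960999727249146, -0.12890000641345978], [0.6122000217437744, -0.1256999969482422], [0.6026999950408936, -0.07689999788999557]] c [ 0.5994 -0.1029] s [0.0165 0.0497] a 11.1
crate [[0.42899999022483826, -0.020500000566244125], [0.4699999988079071, -0.23829999566078186], [0.6669999957084656, -0.2011999934911728], [0.6259999871253967, 0.016599999740719795]] c [ 0.548  -0.1108] s [0.2004 0.2216] a 10.7
carrier [[0.46389999985694885, 0.05000000074505806], [0.4975000023841858, 0.03959999978542328], [0.5529000163078308, 0.21969999372959137], [0.5192000269889832, 0.23010000586509705]] c [0.5084 0.1348] s [0.1884 0.0352] a 72.9
```

View pics/crop1.png

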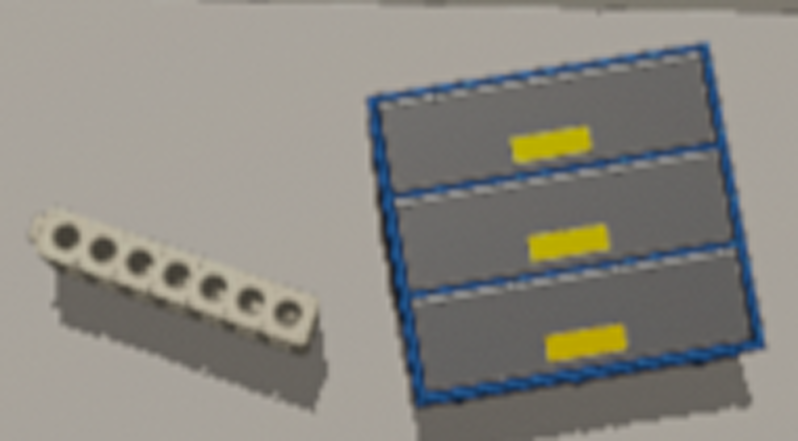

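The patches sit on the near side of each bay, so crate +x points away from the robot (yaw ≈ 10.7°). The crate centre is about (0.548, -0.111). The carrier's centre is (0.508, 0.135) with its long axis at 72.9°. I'll go over patch 1 with the gripper shut and its closing line along the crate's y.

```bash
python3 -m jog '[[[20,50,0,-5],[45,105,0,-10],[75,160,0,-15],[100,215,0,-15],[125,270,0,-15],[150,325,0,-15],[175,380,0,-15],[198,435,0,-15],[198,435,-60,-15],[198,435,-110,-15],[198,435,-130,-15],[198,435,-130,-15]]]' -1 30; python3 - <<'E'
from h import *
s=state();print(s["tcp_pos"],s["ee_rot"],s["contact_force"],s["finger_gap"])
E
```

```text
time_s: 1.6
tcp_pos: [0.4723, -0.1257, 0.1138]
ee_rot: [0.995, 0.097, -0.002, -0.001]
contact_force: [-0.5, 0.6, 0.4]
finger_gap: -0.0004
grasp_force: 0.0
[ 0.47231603 -0.12565071  0.11384471] [ 9.95241220e-01  9.74223608e-02 -1.87228104e-03 -5.41151383e-04] [-0.46136638  0.61312777  0.36578973] -0.00043981514947417656
```

```bash
python3 -m jog '[[[0,0,-20,0],[0,0,-30,0],[0,0,-35,0],[0,0,-38,0],[0,0,-40,0],[0,0,-42,0],[0,0,-42,0]]]'; python3 -m jog '[[[0,0,-2,0],[0,0,-2,0]]]'
```

```text
time_s: 2.48
tcp_pos: [0.4743, -0.126, 0.0743]
ee_rot: [0.995, 0.097, 0.001, 0.0]
contact_force: [-2.0, 0.3, 12.1]
finger_gap: -0.0001
grasp_force: 6.0
time_s: 2.72
tcp_pos: [0.4744, -0.126, 0.0738]
ee_rot: [0.995, 0.097, 0.001, 0.001]
contact_force: [-9.6, 2.1, 36.4]
finger_gap: -0.0001
grasp_force: 18.6
```

Bay 1 stops hard at 36 N, so it is packed. On to bay 2.

```bash
python3 -m jog '[[[0,0,20,0],[0,0,42,0],[30,6,42,0],[62,11,42,0],[62,11,42,0],[62,11,20,0],[62,11,10,0],[62,11,6,0],[62,11,4,0],[62,11,2,0],[62,11,2,0]]]'
```

```text
time_s: 4.1
tcp_pos: [0.5356, -0.1151, 0.0741]
ee_rot: [0.995, 0.097, 0.0, 0.0]
contact_force: [-4.2, -0.2, 6.0]
finger_gap: 0.0001
grasp_force: 4.0
```

```bash
python3 -m jog '[[[0,0,-2,0],[0,0,-3,0],[0,0,-3,0]]]'
```

```text
time_s: 4.47
tcp_pos: [0.5357, -0.1151, 0.0735]
ee_rot: [0.995, 0.097, 0.001, 0.0]
contact_force: [-13.3, 1.3, 37.0]
finger_gap: -0.0003
grasp_force: 19.9
```

Bay 2 is packed too. Bay 3 should be the empty one, so I press there.

```bash
python3 -m jog '[[[0,0,20,0],[0,0,42,0],[30,6,42,0],[63,12,42,0],[63,12,42,0],[63,12,20,0],[63,12,10,0],[63,12,5,0],[63,12,0,0],[63,12,-5,0],[63,12,-8,0]]]'
```

```text
time_s: 5.85
tcp_pos: [0.5991, -0.103, 0.0624]
ee_rot: [0.995, 0.097, 0.0, 0.0]
contact_force: [0.0, 0.2, 1.6]
finger_gap: 0.0
grasp_force: 0.7
```

```bash
python3 -m jog '[[[0,0,-10,0],[0,0,-20,0],[3,0,-27,0],[8,1,-27,0],[13,2,-27,0],[18,3,-27,0],[22,4,-27,0],[24,5,-27,0],[24,5,-27,0]]]'
```

```text
time_s: 6.98
tcp_pos: [0.6232, -0.0979, 0.0355]
ee_rot: [0.995, 0.097, 0.0, 0.0]
contact_force: [-0.7, -0.8, -0.1]
finger_gap: 0.0001
grasp_force: 0.1
```

```bash
python3 -m jog '[[[2,0,0,0],[4,1,0,0],[5,1,0,0],[5,1,0,0]]]'; python3 -m jog '[[[-8,-1,0,0],[-16,-3,10,0],[-16,-3,60,0],[-16,-3,110,0],[-30,50,130,10],[-50,110,130,20],[-50,110,130,20]]]' 1; python3 - <<'E'
from h import *
a=camera("top");cv2.imwrite("pics/top1.png",a);b=camera("scene")
A=cv2.resize(a[110:215,260:380],(480,420),interpolation=cv2.INTER_CUBIC);B=cv2.resize(b[170:260,190:380],(320,152))
A[:0]=0;o=np.zeros((420,800,3),np.uint8);o[:,:480]=A;o[:152,480:]=B;cv2.imwrite("pics/v1.png",o)
s=state();print(s["tcp_pos"],s["ee_rot"],s["time_s"])
E
```

```text
time_s: 7.48
tcp_pos: [0.6255, -0.0975, 0.035]
ee_rot: [0.995, 0.097, -0.002, 0.0]
contact_force: [-9.1, -1.8, 4.4]
finger_gap: 0.0002
grasp_force: 2.7
time_s: 8.35
tcp_pos: [0.5765, 0.0192, 0.167]
ee_rot: [0.962, 0.274, 0.001, -0.001]
contact_force: [0.8, -0.2, -0.2]
finger_gap: 0.0855
grasp_force: 0.0
[0.57771944 0.01343041 0.16622135] [9.63146732e-01 2.68975416e-01 7.07601245e-04 3.12595528e-04] 8.45
```

View pics/v1.png

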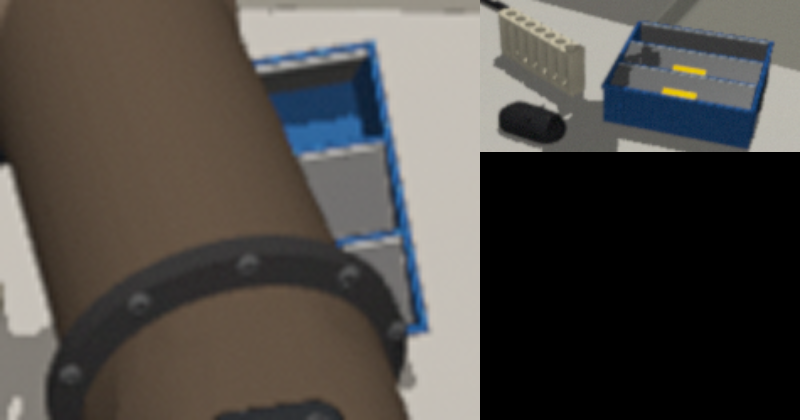

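Flap 3 hangs fully open and the bay is empty; the blue floor shows at (320,120) in the crop. Moving over the carrier.

```bash
python3 -m jog '[[[-20,30,0,10],[-35,60,0,20],[-55,95,0,31],[-69,121,0,41.7],[-69,121,0,41.7],[-69,121,0,41.7]]]'; python3 - <<'E'
from h import *
from scipy.spatial.transform import Rotation as R
s=state();print(s["tcp_pos"],s["ee_rot"])
a=camera("wrist");p=camera_params("wrist");f=192/np.tan(np.radians(p["vfov"])/2)
cv2.imwrite("pics/w1.png",a)
W=np.eye(4);W[:3,:3]=R.from_quat(s["ee_rot"]).as_matrix();W[:3,3]=s["tcp_pos"];T=W@np.array(p["hand_eye"])
hsv=cv2.cvtColor(a,cv2.COLOR_BGR2HSV);m=cv2.inRange(hsv,(12,40,110),(38,140,255))
c,_=cv2.findContours(m,cv2.RETR_EXTERNAL,cv2.CHAIN_APPROX_NONE);c=max(c,key=cv2.contourArea).reshape(-1,2)
d=np.c_[(c[:,0]-p["cx"])/f,(c[:,1]-p["cy"])/f,np.ones(len(c))]@T[:3,:3].T
P=T[:3,3]+d*((.078-T[2,3])/d[:,2])[:,None]
r=cv2.minAreaRect(P[:,:2].astype(np.float32));print(r,cv2.boundingRect(c),T[:3,3])
E
```

```text
time_s: 9.2
tcp_pos: [0.5096, 0.1321, 0.1653]
ee_rot: [0.806, 0.592, -0.0, 0.001]
contact_force: [0.1, -0.7, -0.3]
finger_gap: 0.0854
grasp_force: 0.0
[0.50960132 0.13214568 0.16532557] [ 8.05998715e-01  5.91917061e-01 -6.07430440e-05  5.09708230e-04]
((0.5122568607330322, 0.1476655900478363), (0.1478932499885559, 0.03027256205677986), 72.7161865234375) (227, 78, 46, 199) [0.53436448 0.20968811 0.29253656]
```

View pics/w1.png

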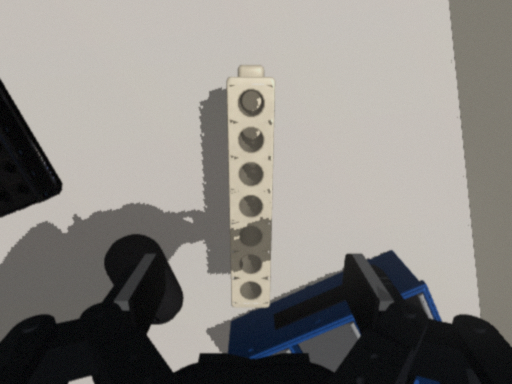

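The wrist view agrees with the top view: carrier axis at column 250, nub at the far end (250,70), mouse well clear at (145,275). Descend and grip.

```bash
python3 -m jog '[[[-1,2,-40,0],[-1,2,-75,0],[-1,2,-94,0],[-1,2,-94,0],[-1,2,-94,0]]]'; python3 -m jog '[[[0,0,0,0],[0,0,0,0],[0,0,0,0],[0,0,0,0],[0,0,0,0],[0,0,0,0]]]' -1 35
```

```text
time_s: 9.88
tcp_pos: [0.5085, 0.1356, 0.072]
ee_rot: [0.805, 0.593, 0.0, 0.0]
contact_force: [-0.4, 0.3, -0.0]
finger_gap: 0.0856
grasp_force: 0.0
time_s: 10.62
tcp_pos: [0.508, 0.1361, 0.0718]
ee_rot: [0.805, 0.594, 0.0, 0.0]
contact_force: [0.1, -0.8, 5.7]
finger_gap: 0.031
grasp_force: 35.1
```

```bash
python3 -m jog '[[[0,0,30,0],[0,0,70,0],[0,0,105,0],[15,-30,110,5],[35,-80,110,10],[55,-130,110,16],[75,-180,110,22],[95,-225,110,27],[101,-236,110,27.8],[101,-236,110,27.8],[101,-236,110,27.8],[101,-236,110,27.8]]]'; python3 - <<'E'
from h import *
s=state();print(s["tcp_pos"],s["ee_rot"],s["contact_force"])
a=camera("wrist");b=camera("scene")
o=np.zeros((384,800,3),np.uint8);o[:,:512]=a;B=cv2.resize(b[110:270,230:374],(288,320),interpolation=cv2.INTER_CUBIC);o[:320,512:]=B;cv2.imwrite("pics/v2.png",o)
E
```

```text
time_s: 12.12
tcp_pos: [0.6084, -0.0981, 0.1816]
ee_rot: [0.637, 0.77, 0.0, -0.0]
contact_force: [-0.1, 0.6, -1.2]
finger_gap: 0.0312
grasp_force: 35.2
[ 0.60836633 -0.09806623  0.18157491] [ 6.37451979e-01  7.70490060e-01  1.79783541e-04 -9.80908892e-05] [-0.06991394  0.6053044  -1.24151044]
```

View pics/v2.png

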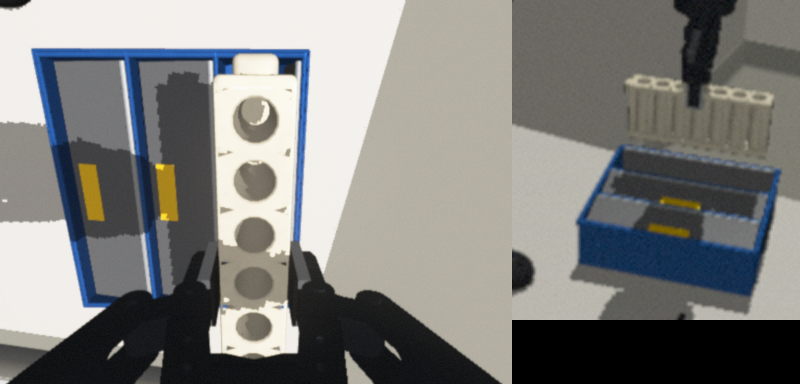

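Carrier is aligned with bay 3 and parallel to it. Lowering gently.

```bash
python3 -m jog '[[[0,-1,-15,0],[0,-1,-30,0],[0,-1,-40,0],[0,-1,-50,0],[0,-1,-60,0],[0,-1,-60,0]]]'; python3 -m jog '[[[0,0,-10,0],[0,0,-20,0],[0,0,-28,0],[0,0,-34,0],[0,0,-37,0],[0,0,-37,0]]]'
```

```text
time_s: 12.98
tcp_pos: [0.6081, -0.101, 0.1204]
ee_rot: [0.638, 0.77, -0.0, -0.001]
contact_force: [0.3, -0.6, -1.2]
finger_gap: 0.0312
grasp_force: 35.3
time_s: 13.72
tcp_pos: [0.6086, -0.1009, 0.0842]
ee_rot: [0.638, 0.77, -0.0, -0.0]
contact_force: [1.2, 0.5, -0.3]
finger_gap: 0.0314
grasp_force: 35.3
```

```bash
python3 -m jog '[[[0,0,-2,0],[0,0,-4,0],[0,0,-4,0]]]';python3 -m jog '[[[0,0,-1,0],[0,0,-2,0],[0,0,-2,0]]]'
```

```text
time_s: 14.1
tcp_pos: [0.6086, -0.1009, 0.0802]
ee_rot: [0.638, 0.77, -0.0, -0.0]
contact_force: [-0.3, -0.1, -0.1]
finger_gap: 0.0313
grasp_force: 35.3
time_s: 14.48
tcp_pos: [0.6089, -0.1009, 0.0798]
ee_rot: [0.638, 0.77, 0.0, 0.001]
contact_force: [-4.9, -0.8, 13.8]
finger_gap: 0.0312
grasp_force: 36.9
```

Firm contact at z = 0.080, which is the floor height expected. Open partly, then rise.

```bash
python3 -m jog '[[[0,0,1,0],[0,0,1,0],[0,0,1,0],[0,0,1,0]]]' 0.1;python3 -m jog '[[[0,0,10,0],[0,0,30,0],[0,0,70,0],[0,0,120,0],[-40,-40,150,0],[-80,-100,150,0],[-120,-160,150,0],[-160,-220,150,0],[-180,-270,150,0],[-200,-320,150,0],[-200,-320,150,0],[-200,-320,150,0]]]'; python3 - <<'E'
from h import *
a=camera("top");b=camera("scene")
o=np.zeros((420,800,3),np.uint8);o[:384,:512]=a;B=cv2.resize(b[150:270,230:374],(288,240),interpolation=cv2.INTER_CUBIC);o[:240,512:]=B;cv2.imwrite("pics/v3.png",o)
E
```

```text
time_s: 14.98
tcp_pos: [0.609, -0.1009, 0.0796]
ee_rot: [0.638, 0.77, 0.0, 0.0]
contact_force: [0.4, 0.3, 4.4]
finger_gap: 0.0471
grasp_force: 2.5
time_s: 16.48
tcp_pos: [0.4083, -0.4213, 0.23]
ee_rot: [0.639, 0.769, 0.0, 0.0]
contact_force: [0.7, 0.2, -0.9]
finger_gap: 0.0466
grasp_force: 0.0
```

View pics/v3.png

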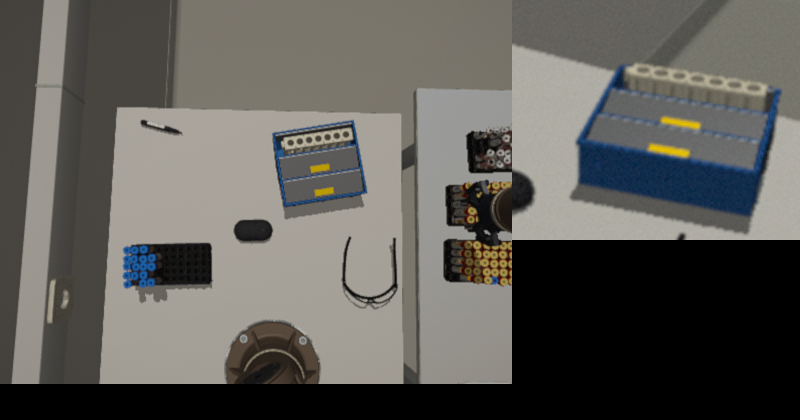

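The carrier stands in bay 3 at (318,140), and the bystanders have not moved. One numeric check of the top face for seating and tilt.

```bash
python3 - <<'E'
from h import *
for n,roi in(("top",(270,115,365,165)),("scene",(270,165,370,215))):
    a=camera(n);hsv=cv2.cvtColor(a,cv2.COLOR_BGR2HSV);m=cv2.inRange(hsv,(12,25,110),(35,110,255))
    k=np.zeros_like(m);x0,y0,x1,y1=roi;k[y0:y1,x0:x1]=m[y0:y1,x0:x1]
    c=max(cv2.findContours(k,0,1)[0],key=cv2.contourArea).reshape(-1,2)
    P=np.array([ray(n,u,v,.086)[:2] for u,v in c]).astype(np.float32);print(n,cv2.minAreaRect(P))
    if n=="top": cv2.imwrite("pics/v4.png",cv2.resize(a[115:210,265:375],(770,600),interpolation=cv2.INTER_CUBIC)[:600])
E
```

```text
top ((0.605320394039154, -0.10280565917491913), (0.04297592118382454, 0.18878409266471863), 10.375843048095703)
scene ((0.6519973874092102, -0.10515084862709045), (0.21363890171051025, 0.21421213448047638), 17.99454689025879)
```

View pics/v4.png

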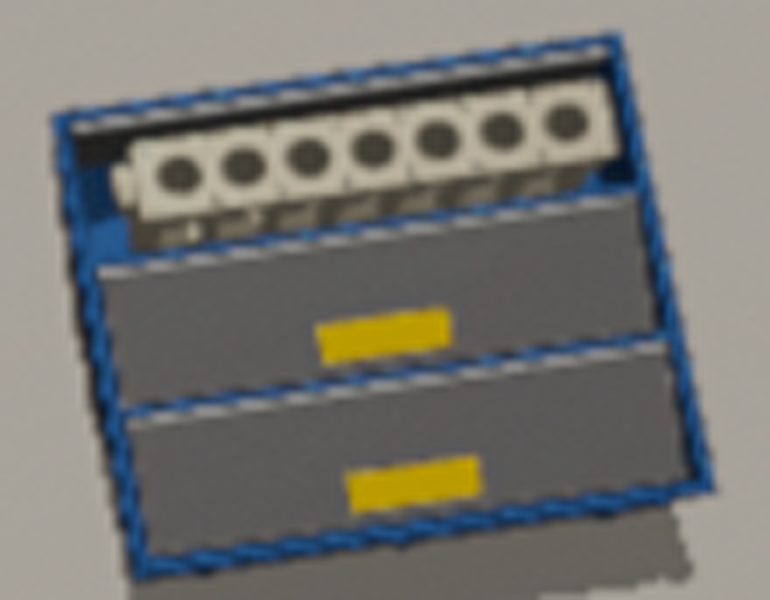

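The carrier is upright, parallel to the bay, and its top is where the jaws released it. Handing in.

```bash
python3 -c "
from rig import hand_in;print(hand_in())"
```

```text
the job is handed in; nothing more can be done
None
```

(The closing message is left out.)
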